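# Reset and start the armrest load tester

## Task

Get the load tester going for the next armrest: on its grey control console, press the blue reset button fully down and let it come back up, then press the green start button fully down and let it come back up. Leave the red stop button alone.

Things in the scene. Friction and masses are not known exactly. Their poses are not given: they have to be found in the camera images.
- reset_top (a point): The blue reset push button: round cap 32 mm across in a black collar 48 mm across and 12 mm high. Point: centre of the cap's top face, z up, moving with the cap; released it is 84 mm above the bench, 12 mm proud of the collar. Sinks straight down 8 mm to a hard stop: starts at 1.5 N, fully down at 5 N; springs back up by itself.
- start_top (a point): The green start push button: round cap 32 mm across in a black collar 48 mm across and 12 mm high. Point: centre of the cap's top face, z up, moving with the cap; released it is 84 mm above the bench, 12 mm proud of the collar. Sinks straight down 8 mm to a hard stop: starts at 1.5 N, fully down at 5 N; springs back up by itself.
- stop_top (a point): The red stop push button: round cap 32 mm across in a black collar 48 mm across and 12 mm high. Point: centre of the cap's top face, z up, moving with the cap; released it is 84 mm above the bench, 12 mm proud of the collar. Same spring and travel as the others; not to be pressed.
- console: The tester's grey control console with an aluminium lid, 130 x 270 mm, 60 mm high, fixed to the bench; origin at the centre of its underside, y along its length, z up. On its lid stand the three buttons in one row along y, 80 mm apart, the middle one at the centre, in any order of colours.

How it is judged (in metres and radians):
On the way, in this order (a step that is already met when the one before it is completed fails the run):
1. blue reset button fully down, green and red up (distance of reset_top from where it was at the start of the episode above 0.0062 m and distance of each of start_top, stop_top from where it was at the start of the episode below 0.002 m), for 0.05 s.
2. blue reset button back up (distance of each of reset_top, start_top from where it was at the start of the episode below 0.002 m), for 0.05 s.
3. green start button fully down, blue and red up (distance of start_top from where it was at the start of the episode above 0.0062 m and distance of each of reset_top, stop_top from where it was at the start of the episode below 0.002 m), for 0.05 s.
At the end, for the whole second after the job is handed in: The blue button has been pressed to at least 6.2 of its 8 mm and has come back up, then the green one likewise; all three buttons are up again (within 2 mm of their released height) (all of step 2 and distance of stop_top from where it was at the start of the episode below 0.002 m); the robot touches nothing.
It fails at once if the red stop button is pressed (by more than 3 mm) (distance of stop_top from where it was at the start of the episode above 0.003 m).
It also fails if it takes over 32 s, if anything falls off the work surface, if the arm or the gripper's body presses on something with over 40 N, if the wrist force passes 120 N, or if a joint passes its speed limit or range.

## Robot

A 7-joint arm with a two-finger parallel gripper is mounted at the origin on the work surface. World frame = base frame: x ahead of the robot, y to its left, z up, the work surface at z = 0. Lengths are in m, angles in degrees, forces in N, time in s.
With the tool pointing down it reaches from about 0.4 to 0.875 m from the base axis. Payload 6.5 kg.
Tool frame: the origin (TCP) lies midway between the tips of the shut fingers; the grasp point (between the pads) lies 19 mm behind it; z points along the fingers, y is the line along which they close (so a half turn about z gives the same grasp; the last joint's range is limited). The gripper opens to 85 mm and grips with 20 to 120 N. Pads are 22 mm wide; open, the fingers measure 114 mm over their backs; the gripper's body (76 mm by 85 mm) begins 54 mm behind the grasp point. The pads swing forward as they close: fully open they stand 13 mm farther back than shut.
Start: joints at [71.837, 30.733, -0.252, 88.115, 0.149, 61.152, -4.079], TCP at [0.161, -0.63, 0.231] pointing down, gripper open.
Joint ranges: [-154.64, 154.64], [-21.42, 123.67], [-72.66, 72.17], [13.99, 137.28], [-74.86, 254.86], [10.95, 109.41], [-158.01, 158.01]. Speed limits (degrees/s): [136.94, 136.94, 180, 180, 180, 180, 180].

## Interface

Orientations are given as [roll, pitch, yaw] about the fixed x, y, z axes, in that order (R = Rz(yaw) Ry(pitch) Rx(roll)).
In Python, from workcell import arm gives the robot as it stands. The module is installed in compiled form; this text tells all that it offers.
- The arm moves only by the shell command python3 -m jog 'ROWS' [FORCE]. ROWS is JSON, a list of rows, each a list of 3 entries, a list of its own where there are three numbers: the turn, a rotation vector about the world's x, y, z in degrees, then the shift along the world's x, y, z in cm, then the gripper command: -1 is shut, 1 is fully open, values between are in proportion. A call has exactly 5 rows; each row is the pose to reach, as a shift and turn from the pose commanded when the call began; what a row does not reach only later rows make up. A row lasts 1/10 s, in which the tool goes at most 50 mm and 8.59 degrees, less where a joint would pass 70% of its speed; a pose out of reach is approached as far as the arm can. A call with a gripper value outside its range is refused whole. The fingers move at their own pace and stop on an object; FORCE is the grip in N (left out, the last holds). Time passes only in rows, so rows that repeat a pose let the fingers close, or fill a call up. It gives the time, the measured TCP pose, the force, the opening and the grip force at its end, in the units of the state.
- arm.get_obs(): the state, without advancing time (a new reading comes with each control period).
- arm.capture(name): name is "scene" or "top" or "wrist"; returns a dict with "frame" (420x560x3 uint8, red, green, blue), "fx", "fy", "cx", "cy" (pixels), "xyz" and "orientation" of the camera in the world. Camera axes: x right, y down, z forward; pixel columns grow to the right and rows downward; lengths in m; the calibration is good to about 2 mm. A picture is of the moment at which its call begins. There is no depth.
- arm.hand_in(): hands the job in; it is judged then, once.
The state is a dict: "time": time; "joint_pos": joint angles; "qd": joint speeds; "effort": joint torques, N m; "tcp_pos": TCP position; "ee_rot": TCP orientation; "force": force on the tool from outside, world axes, zero at the start; "wrist_torque": the same for the moment, N m; "grip_width": opening from 0.0 (shut) to 1.0 (fully open); "finger_force": force on a finger pad.
Only numpy, scipy, OpenCV 4.12 (cv2) and the standard library are available. Lean on these libraries where they do the work, as an engineer would, in place of code of your own. Each camera call takes 0.05 s, during which the arm holds its last target. There are 200 camera calls.

## Working session

There is one attempt and no reset: what is moved stays moved. The work goes in short steps, Python scripts to look and compute and a shell command to move; the robot and the scene stay as the last step left them, time stands still between calls to the robot, and variables do not carry over. Pictures are saved under pics/ and viewed, at most 10 in all, crops included, and the job is handed in when it is done.

```bash
mkdir -p pics; python3 - <<'E'
from workcell import arm
import cv2
o=arm.get_obs();print(o['time'],o['tcp_pos'],o['ee_rot'],o['force'])
for n in("scene","top"):
    c=arm.capture(n);print(n,c['fx'],c['cx'],c['cy'],c['xyz'],c['orientation'])
    cv2.imwrite(f'pics/{n}.png',c['frame'][:,:,::-1])
a=cv2.imread('pics/scene.png');b=cv2.imread('pics/top.png')
cv2.imwrite('pics/both.png',cv2.resize(cv2.vconcat([a,b]),(400,600)))
E
```

```text
0.0 [ 0.16113262 -0.62905022  0.23040653] [-1.79899292e+02  7.51484873e-03  1.43754965e+01] [-0.00254384  0.02722078  0.10985405]
scene 386.63825149437895 276.6431293208638 211.47671843941743 [ 0.98294087 -0.30128551  0.42701687] [-123.26002799    1.1179958    48.3437554 ]
top 455.72428423380626 273.9821142854074 209.49078136412606 [0.51891207 0.05741787 0.7419106 ] [-174.96380279   -1.94064176  -88.96372221]
```

View pics/top.png

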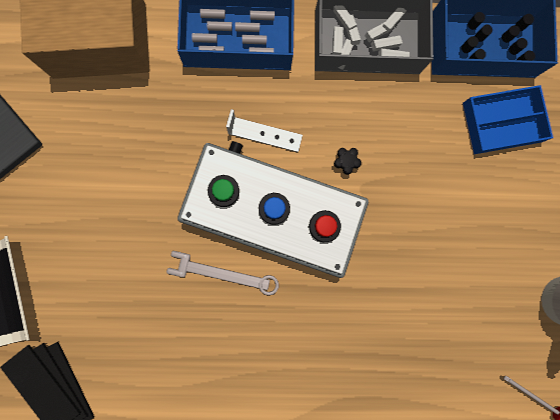

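View pics/scene.png

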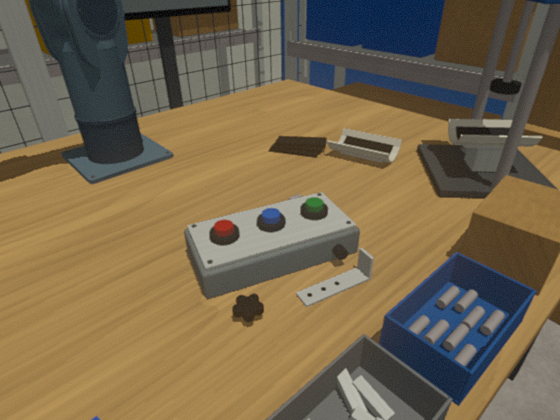

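The top view shows the console with green at about (223,189), blue (274,208) and red (326,226). The scene view shows red (224,230), blue (271,217) and green (315,205). Nothing blocks access from above.

```bash
cat > loc.py <<'E'
import cv2,numpy as np
from scipy.spatial.transform import Rotation as R
from workcell import arm
def cen(f,col,box):
    h=cv2.cvtColor(f,cv2.COLOR_RGB2HSV)
    rng={'blue':[(100,116)],'green':[(45,85)],'red':[(0,8),(172,180)]}[col]
    m=sum(cv2.inRange(h,(a,120,60),(b,255,255)) for a,b in rng)
    k=np.zeros_like(m);x,y,r=box;k[y-r:y+r,x-r:x+r]=1
    n,_,s,c=cv2.connectedComponentsWithStats(m*k)
    i=1+np.argmax(s[1:,4]);return c[i],s[i]
def ray(c,p):
    d=np.array([(p[0]-c['cx'])/c['fx'],(p[1]-c['cy'])/c['fy'],1])
    return np.array(c['xyz']),R.from_euler('xyz',c['orientation'],degrees=True).apply(d)
def plane(c,p,z):
    o,d=ray(c,p);return o+d*(z-o[2])/d[2]
E
python3 - <<'E'
from loc import *
B={'top':{'green':(223,189,22),'blue':(274,208,22),'red':(326,226,22)},'scene':{'green':(315,205,16),'blue':(271,217,16),'red':(224,230,16)}}
C={n:arm.capture(n) for n in B};P={}
for k in('green','blue','red'):
    rs=[]
    for n in B:
        p,s=cen(C[n]['frame'],k,B[n][k]);rs.append(ray(C[n],p));print(k,n,p.round(1),s,plane(C[n],p,.082).round(4))
    (o1,d1),(o2,d2)=rs
    t=np.linalg.lstsq(np.c_[d1,-d2],o2-o1,rcond=None)[0]
    print(' tri',((o1+d1*t[0]+o2+d2*t[1])/2).round(4)); P[k]=plane(C['top'],cen(C['top']['frame'],k,B['top'][k])[0],.084)
for a,b in(('green','blue'),('blue','red')):print(np.linalg.norm(P[a]-P[b]))
o=arm.get_obs();print(o['time'],o['tcp_pos'])
for k in P:print(k,P[k],'shift cm',((P[k]-o['tcp_pos'])*100).round(2))
E
```

```text
green top [222.4 189.1] [212 179  22  21 362] [0.6057 0.1118 0.082 ]
green scene [314.4 203. ] [306 198  17  14 138] [0.6096 0.1067 0.082 ]
 tri [0.6058 0.1117 0.0783]
blue top [274.2 207.3] [264 197  22  22 369] [0.5807 0.0359 0.082 ]
blue scene [270.8 213.9] [262 209  18  13 157] [0.5843 0.0318 0.082 ]
 tri [0.5807 0.0354 0.0787]
red top [325.9 225.2] [315 215  23  22 374] [ 0.5561 -0.04    0.082 ]
red scene [223.4 227.9] [213 220  21  17 282] [ 0.5635 -0.0466  0.082 ]
 tri [ 0.5561 -0.0414  0.0756]
0.07967220190026317
0.07947836496913287
0.2 [ 0.16119491 -0.62929748  0.23072961]
green [0.60544928 0.11160323 0.084     ] shift cm [ 44.43  74.09 -14.67]
blue [0.5805446  0.03592353 0.084     ] shift cm [ 41.93  66.52 -14.67]
red [ 0.55596843 -0.03965968  0.084     ] shift cm [ 39.48  58.96 -14.67]
```

Both views agree: the spacing is 79.6 mm and the height is about right. Before crossing, I'll check the grey object at the right edge of the top view with the wrist camera while raising the arm and shutting the gripper.

```bash
python3 -m jog '[[[0,0,0],[0,0,4],-1],[[0,0,0],[0,0,8],-1],[[0,0,0],[0,0,12],-1],[[0,0,0],[0,0,12],-1],[[0,0,0],[0,0,12],-1]]'; python3 - <<'E'
from workcell import arm
import cv2
c=arm.capture('wrist');print(c['xyz'],c['orientation'],c['fx']);cv2.imwrite('pics/w1.png',c['frame'][:,:,::-1])
E
```

```text
time: 0.7
tcp_pos: [0.1614, -0.63, 0.3521]
ee_rot: [179.9, -0.0, 14.4]
force: [0.1, 0.4, 0.1]
grip_width: 0.15
finger_force: 0.0
[ 0.23782313 -0.60866799  0.49516891] [ 1.62018968e+02 -1.00930048e-01 -7.56005268e+01] 292.2885602478681
```

View pics/w1.png

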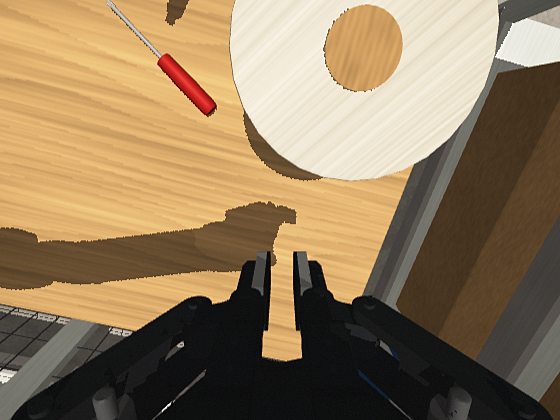

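The wrist view shows a flat white roll at about (365,90) and a screwdriver on the bench. Both lie ahead in +x, away from the path to the console at z = 0.35.

```bash
python3 -m jog '[[[0,0,0],[2.6,4.1,0],-1],[[0,0,0],[5.2,8.2,0],-1],[[0,0,0],[7.8,12.3,0],-1],[[0,0,0],[10.4,16.4,0],-1],[[0,0,0],[13,20.5,0],-1]]'; python3 -c "
from workcell import arm
print(arm.get_obs()['joint_pos'])"
```

```text
time: 1.25
tcp_pos: [0.2915, -0.4221, 0.3496]
ee_rot: [-179.8, 0.1, 14.4]
force: [0.7, -0.2, 0.2]
grip_width: -0.003
finger_force: 0.0
[ 55.85450714  11.1322179   -6.43038776  99.66785272   1.32005703
  69.44351651 -26.54847468]
```

```bash
python3 -m jog '[[[0,0,0],[2.6,4.1,0],-1],[[0,0,0],[5.2,8.2,0],-1],[[0,0,0],[7.8,12.3,0],-1],[[0,0,0],[10.4,16.4,0],-1],[[0,0,0],[13,20.5,0],-1]]'; python3 -m jog '[[[0,0,0],[2.6,4.1,-2],-1],[[0,0,0],[5.2,8.2,-4],-1],[[0,0,0],[7.8,12.3,-6],-1],[[0,0,0],[10.4,16.4,-8],-1],[[0,0,0],[13,20.5,-10],-1]]';python3 -m jog '[[[0,0,0],[1.5,2.4,-2],-1],[[0,0,0],[2.9,4.7,-4],-1],[[0,0,0],[2.9,4.7,-6],-1],[[0,0,0],[2.9,4.7,-8],-1],[[0,0,0],[2.9,4.7,-8],-1]]'; python3 -c "
from workcell import arm
print(arm.get_obs()['joint_pos'],arm.get_obs()['tcp_pos'])"
```

```text
time: 1.75
tcp_pos: [0.4211, -0.2175, 0.3499]
ee_rot: [-179.9, 0.1, 14.4]
force: [0.5, 0.0, 0.4]
grip_width: 0.0
finger_force: 0.0
time: 2.25
tcp_pos: [0.5447, -0.0228, 0.2538]
ee_rot: [-180.0, 0.1, 14.4]
force: [0.5, -0.9, -0.7]
grip_width: 0.003
finger_force: 0.0
time: 2.75
tcp_pos: [0.5708, 0.0225, 0.172]
ee_rot: [-179.9, 0.5, 14.4]
force: [0.3, 0.8, -0.2]
grip_width: 0.003
finger_force: 0.0
[ 11.17507168  29.49341818 -23.83643948 101.80753314  14.49277708
  52.21710105 -94.53058802] [0.57077563 0.02246985 0.17195056]
```

```bash
python3 -m jog '[[[0,0,0],[0,0,0],-1],[[0,0,0],[0,0,0],-1],[[0,0,0],[0,0,0],-1],[[0,0,0],[0,0,0],-1],[[0,0,0],[0,0,0],-1]]'; python3 - <<'E'
from loc import *
c=arm.capture('wrist');cv2.imwrite('pics/w2.png',c['frame'][:,:,::-1])
cv2.imwrite('pics/t2.png',arm.capture('top')['frame'][:,:,::-1])
o=arm.get_obs();print(o['tcp_pos'],o['joint_pos'])
def px(P):
    v=R.from_euler('xyz',c['orientation'],degrees=True).inv().apply(np.array(P)-c['xyz']);return v[0]/v[2]*c['fx']+c['cx'],v[1]/v[2]*c['fy']+c['cy']
print(px([.5805,.0359,.084]),px([.6054,.1116,.084]),px(o['tcp_pos']))
E
```

```text
time: 3.25
tcp_pos: [0.5743, 0.0225, 0.1766]
ee_rot: [180.0, -0.0, 14.4]
force: [0.3, 0.9, 0.5]
grip_width: -0.004
finger_force: 0.0
[0.57421192 0.02249806 0.17633562] [ 11.22366012  29.21071079 -23.88829292 101.54311558  14.4811098
  52.25503137 -94.52547568]
(np.float64(269.40779478860713), np.float64(201.578141891739)) (np.float64(184.35053953076337), np.float64(149.84217185707783)) (np.float64(283.8423788901566), np.float64(265.70931165451))
```

View pics/w2.png

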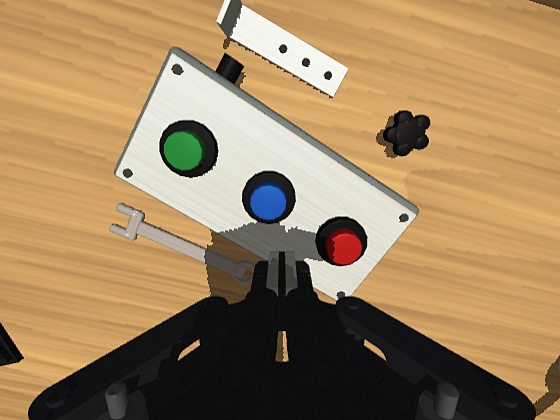

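The wrist view shows blue at (268,202) and green at (184,150), both matching the projected positions. I'll move above blue.

```bash
python3 -m jog '[[[0,0,0],[0.3,0.7,0],-1],[[0,0,0],[0.6,1.35,-2],-1],[[0,0,0],[0.6,1.35,-5],-1],[[0,0,0],[0.6,1.35,-7.5],-1],[[0,0,0],[0.6,1.35,-7.5],-1]]'; python3 -m jog '[[[0,0,0],[0,0,0],-1],[[0,0,0],[0,0,0],-1],[[0,0,0],[0,0,0],-1],[[0,0,0],[0,0,0],-1],[[0,0,0],[0,0,0],-1]]'
```

```text
time: 3.85
tcp_pos: [0.5777, 0.0364, 0.098]
ee_rot: [-179.9, 0.3, 14.4]
force: [-0.1, 0.5, -0.5]
grip_width: 0.002
finger_force: 0.0
time: 4.35
tcp_pos: [0.5805, 0.036, 0.1017]
ee_rot: [180.0, -0.1, 14.4]
force: [-0.6, -0.4, 0.3]
grip_width: -0.006
finger_force: 0.0
```

```bash
python3 -m jog '[[[0,0,0],[0,0,-0.8],-1],[[0,0,0],[0,0,-1.5],-1],[[0,0,0],[0,0,-1.9],-1],[[0,0,0],[0,0,-2.2],-1],[[0,0,0],[0,0,-2.2],-1]]'; python3 -m jog '[[[0,0,0],[0,0,-0.1],-1],[[0,0,0],[0,0,-0.2],-1],[[0,0,0],[0,0,-0.3],-1],[[0,0,0],[0,0,-0.3],-1],[[0,0,0],[0,0,-0.3],-1]]'
```

```text
time: 4.85
tcp_pos: [0.5797, 0.0359, 0.0787]
ee_rot: [180.0, 0.1, 14.4]
force: [-2.3, -0.8, 2.2]
grip_width: 0.003
finger_force: 1.8
time: 5.35
tcp_pos: [0.5798, 0.0359, 0.0761]
ee_rot: [180.0, 0.0, 14.4]
force: [-3.8, 0.8, 5.0]
grip_width: -0.002
finger_force: 2.7
```

```bash
python3 -m jog '[[[0,0,0],[0,0,-0.05],-1],[[0,0,0],[0,0,-0.1],-1],[[0,0,0],[0,0,-0.15],-1],[[0,0,0],[0,0,-0.15],-1],[[0,0,0],[0,0,-0.15],-1]]'
```

```text
time: 5.85
tcp_pos: [0.5798, 0.036, 0.0759]
ee_rot: [180.0, 0.0, 14.4]
force: [-7.5, -0.8, 18.0]
grip_width: -0.004
finger_force: 8.8
```

The force jumped to 18 N with no further travel, so blue is on its hard stop. Next I'll lift and move to green (shift +2.5, +7.6 cm).

```bash
python3 -m jog '[[[0,0,0],[0,0,1],-1],[[0,0,0],[0,0,2],-1],[[0,0,0],[0,0,3.5],-1],[[0,0,0],[0,0,5],-1],[[0,0,0],[0,0,5],-1]]';python3 -m jog '[[[0,0,0],[0.8,2.5,0],-1],[[0,0,0],[1.7,5,0],-1],[[0,0,0],[2.5,7.6,0],-1],[[0,0,0],[2.5,7.6,0],-1],[[0,0,0],[2.5,7.6,0],-1]]';  python3 -m jog '[[[0,0,0],[0,0,0],-1],[[0,0,0],[0,0,0],-1],[[0,0,0],[0,0,0],-1],[[0,0,0],[0,0,0],-1],[[0,0,0],[0,0,0],-1]]'
python3 - <<'E'
from loc import *
c=arm.capture('wrist');cv2.imwrite('pics/w3.png',c['frame'][:,:,::-1])
E
```

```text
time: 6.35
tcp_pos: [0.582, 0.0364, 0.1273]
ee_rot: [180.0, -0.3, 14.4]
force: [1.7, 0.0, -0.2]
grip_width: 0.002
finger_force: 0.0
time: 6.85
tcp_pos: [0.6049, 0.1126, 0.1242]
ee_rot: [-180.0, 0.0, 14.4]
force: [-0.2, 0.1, 0.2]
grip_width: 0.0
finger_force: 0.0
time: 7.35
tcp_pos: [0.6051, 0.1117, 0.1246]
ee_rot: [180.0, -0.0, 14.3]
force: [0.5, 0.2, 0.3]
grip_width: 0.001
finger_force: 0.0
```

View pics/w3.png

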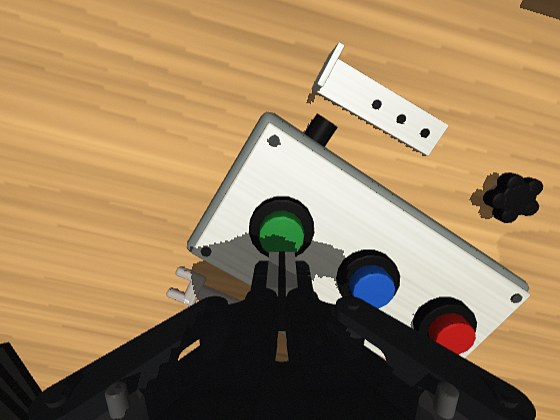

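Blue at (372,285) is back up, and the fingers stand over green at (281,232). Now I'll press green.

```bash
python3 -m jog '[[[0,0,0],[0,0,-1.5],-1],[[0,0,0],[0,0,-3],-1],[[0,0,0],[0,0,-3.8],-1],[[0,0,0],[0,0,-4.2],-1],[[0,0,0],[0,0,-4.5],-1]]'; python3 -m jog '[[[0,0,0],[0,0,-0.1],-1],[[0,0,0],[0,0,-0.2],-1],[[0,0,0],[0,0,-0.3],-1],[[0,0,0],[0,0,-0.4],-1],[[0,0,0],[0,0,-0.4],-1]]'
```

```text
time: 7.9
tcp_pos: [0.6043, 0.1119, 0.0788]
ee_rot: [180.0, 0.1, 14.4]
force: [-3.0, -1.3, 3.2]
grip_width: -0.0
finger_force: 1.8
time: 8.4
tcp_pos: [0.6052, 0.1121, 0.0761]
ee_rot: [180.0, -0.0, 14.4]
force: [-4.6, -0.6, 6.8]
grip_width: -0.0
finger_force: 3.6
```

```bash
python3 -m jog '[[[0,0,0],[0,0,-0.05],-1],[[0,0,0],[0,0,-0.1],-1],[[0,0,0],[0,0,-0.1],-1],[[0,0,0],[0,0,-0.1],-1],[[0,0,0],[0,0,-0.1],-1]]'; python3 -m jog '[[[0,0,0],[0,0,1],-1],[[0,0,0],[0,0,2.5],-1],[[0,0,0],[0,0,5],-1],[[0,0,0],[0,0,8],-1],[[0,0,0],[0,0,10],-1]]';  python3 -m jog '[[[0,0,0],[0,0,0],-1],[[0,0,0],[0,0,0],-1],[[0,0,0],[0,0,0],-1],[[0,0,0],[0,0,0],-1],[[0,0,0],[0,0,0],-1]]'
python3 - <<'E'
from loc import *
c=arm.capture('wrist');cv2.imwrite('pics/w4.png',c['frame'][:,:,::-1])
E
```

```text
time: 8.9
tcp_pos: [0.6052, 0.1121, 0.076]
ee_rot: [180.0, -0.0, 14.4]
force: [-7.6, -2.2, 15.1]
grip_width: 0.001
finger_force: 7.3
time: 9.4
tcp_pos: [0.6065, 0.1125, 0.1775]
ee_rot: [-180.0, -0.2, 14.4]
force: [-0.6, -0.1, 0.1]
grip_width: 0.006
finger_force: 0.0
time: 9.9
tcp_pos: [0.6047, 0.112, 0.1737]
ee_rot: [-180.0, 0.1, 14.4]
force: [-0.6, 0.1, 0.4]
grip_width: 0.002
finger_force: 0.0
```

View pics/w4.png

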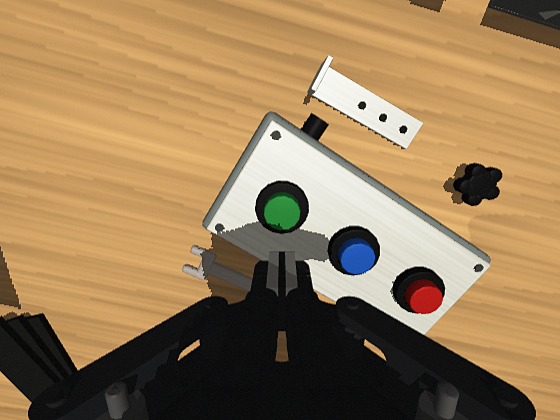

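All three caps stand proud, with green at (282,210), blue (357,255) and red (425,296), and the arm is clear of everything.

```bash
python3 -c "
from workcell import arm
print(arm.hand_in())"
```

```text
the job is handed in; nothing more can be done
None
```

I pressed the blue reset button and then the green start button to their hard stops; both came back up, red was left alone, and I handed the job in at about 10 s with the arm clear (no verdict was returned).

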